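# Erect a carton tray for finished prints

### The arm

A 7-joint arm with a two-finger parallel gripper is mounted at the origin on the work surface. World frame = base frame: x ahead of the robot, y to its left, z up, the work surface at z = 0. Lengths are in m, angles in rad, forces in N, time in s.
With the tool pointing down it reaches from about 0.425 to 0.925 m from the base axis. Payload 6.8 kg.
Tool frame: the origin (TCP) lies at the very end of the fingers, on their centre line; the grasp point (between the pads) lies 19 mm behind it; x points along the fingers, y is the direction in which the jaws open and shut, and the axes are right-handed (so a half turn about x gives the same grasp; the last joint's range is limited). The gripper opens to 85 mm and grips with 20 to 120 N. Pads are 22 mm wide; open, the fingers measure 114 mm over their backs; the gripper's body (76 mm by 85 mm) begins 54 mm behind the grasp point. The pads swing forward as they close: fully open they stand 13 mm farther back than shut.
Start: joints at [1.17, 0.477, 0.022, 1.555, -0.011, 1.109, -0.083], TCP at [0.195, -0.646, 0.231] pointing down, gripper open.
Joint ranges: [-2.96, 2.96], [-0.34, 2.1], [-1.41, 1.46], [0.24, 2.44], [-1.37, 4.51], [0.17, 1.92], [-2.96, 2.96]. Speed limits (rad/s): [2.39, 2.39, 3.14, 3.14, 3.14, 3.14, 3.14].

### API

Orientations are given as a rotation vector (axis times angle).
In Python, from bench import get_obs, grab_frame, camera_info, hand_in gives the robot as it stands.
- The arm moves only by the tool apply_moves, never from a script. Its argument "series" is text: rows parted by semicolons, each of 7 numbers parted by spaces: the turn, a rotation vector about the tool's x, y, z in rad, then the shift along the tool's x, y, z in m, then the opening, from 0 (shut) to 1 (fully open). In form: wx wy wz tx ty tz hand; .... A call has 1 to 12 rows; each row is the pose to reach, as a shift and turn from the pose commanded when the call began, along the tool's axes at that moment; what a row does not reach only later rows make up. A row lasts 1/8 s, in which the tool goes at most 62.5 mm and 10.7 degrees, less where a joint would pass 70% of its speed; a pose out of reach is approached as far as the arm can. A call with a gripper value outside its range is refused whole. The fingers move at their own pace and stop on an object; "force" is the grip in N (left out, the last holds). Time passes only in rows, so rows that repeat a pose let the fingers close. It gives the time, the measured TCP pose, the force and the opening at its end, in the units of the state.
- get_obs(): the state, without advancing time (a new reading comes with each control period).
- grab_frame(name): name is "scene" or "top" or "wrist"; returns the picture (480x640x3 uint8, blue, green, red); there is no depth.
- camera_info(name): a dict with "fov_y" (degrees; the focal length in pixels is half the picture's height over the tangent of half this angle, whatever the lens; pixels are square), "cx", "cy" (the principal point, pixels), "rvec" (rotation vector, rad) and "tvec" (3), from world to camera coordinates, as OpenCV has them. Camera axes: x right, y down, z forward; pixel columns grow to the right and rows downward; lengths in m; the calibration is good to about 2 mm. A picture is of the moment at which its call begins: read the wrist's pose just before it. camera_info takes no time and is no camera call; for the wrist camera it gives the pose at the moment of the call.
- hand_in(): hands the job in, once; it reports no verdict.
The state is a dict: "clock": time; "joints": joint angles; "qvel": joint speeds; "tau": joint torques, N m; "tcp_pos": TCP position; "orientation": TCP orientation; "contact_force": force on the tool from outside, world axes, zero at the start; "moment": the same for the moment, N m; "grip_width": finger opening in m.
Only numpy, scipy, OpenCV 4.12 (cv2) and the standard library are available. Lean on these libraries where they do the work, as an engineer would, in place of code of your own. Each camera call takes 0.05 s, during which the arm holds its last target.

### The job

Fold up the flat carton tray that lies on the raised block: first raise both end walls (the ones with corner flaps) until they tip over and stay up, then both long side walls, so that all four walls stand fully up against their stops and the tray is an open box. Leave the tin, squeegee, cup and tape roll where they are.

Things in the scene. Friction and masses are not known exactly. Their poses are not given: they have to be found in the camera images.
- tray: Brown tray blank of 8 mm corrugated board on a plywood block (150 x 110 x 70 mm high), all fixed to the table. Base panel 170 (x) by 130 mm (y); its upper face is 78 mm above the table. Origin: centre of the block's underside; z up, x away from the robot along the 170 mm, y left. Four walls, 70 mm from crease to free edge, stick out about level all round with 70 mm of free space beneath.
- end_far (a joint): Fold angle of the end wall at the tray's +x side (crease 85 mm from the centre, 130 mm wide): 0 flat (outwards, level), 1.57 upright, 1.6 its stop. The end walls' creases are loose and the wall with its flaps (80 g) is over-balanced: let go below about 1.3 rad it drops flat again, beyond that it tips inwards onto its stop and stays. The tray's own parts pass freely by one another.
- end_near (a joint): The same for the end wall at the tray's -x side (towards the robot), crease 85 mm from the centre. Each end wall carries two corner flaps at right angles to it; with the wall flat they stand straight up; with it upright they point into the tray.
- side_left (a joint): Same angles and stop for the long wall at the tray's +y side (crease 65 mm from the centre, 170 mm wide), a plain panel, at 0 to 0.25 rad at first. Stiff crease, 0.12 N m: it stays where it is left. A vertical finger pushing inwards on the low panel only jams: lift the free edge from beneath, e.g. with closed fingers tilted 45 degrees, pointing inwards and down, then press the outer face home.
- side_right (a joint): The same for the long wall at the tray's -y side.
- end_far_edge (a point): Middle of the free edge of the far end wall, mid thickness; moves with the wall (70 mm from the crease).
- end_near_edge (a point): The same for the near end wall.
- side_left_edge (a point): The same for the left side wall.
- side_right_edge (a point): The same for the right side wall.
- end_far_hinge (a point): Middle of the far end wall's crease line, at the upper face of the base panel (78 mm above the table). Its x axis points outwards along the wall (up when the wall is upright), y along the crease.
- end_near_hinge (a point): The same for the near end wall.
- side_left_hinge (a point): The same for the left side wall.
- side_right_hinge (a point): The same for the right side wall.
- end_far_flap_a (a point): Pinch point, mid thickness, on the far end wall's corner flap at the tray's -y side. Flaps are 8 mm thick, 58 mm high and run from 6 to 60 mm out from the crease; mid planes 57 mm either side of the wall's middle. This point is 36 mm out and 42 mm above the flat wall's upper face. Pinch from above, fingers closing along the crease, and follow the arc.
- end_near_flap_a (a point): The same point on the near end wall's flap at the tray's +y side. A pinched flap turns stiffly between the pads and slips a little, so the wall lags 0.2 to 0.3 rad behind the arc that the fingers follow: go on past it until the wall itself is nearly upright.
- ink_tin: Steel ink tin, 76 mm across, 85 mm high; origin at the centre of its underside. Leave alone.
- squeegee: Wooden squeegee with rubber blade, 190 mm long, 22 mm high, lying flat; origin at the underside. Leave alone.
- ink_cup: White plastic cup, 72 mm across, 75 mm high; origin at the centre of its underside. Leave alone.
- tape_roll: Roll of brown tape lying flat, 100 mm across, 45 mm high; origin at the centre of its underside. Leave alone.

How it is judged:
By the outcome, as a careful person would: the job done as asked, in the order asked, and still so for the second after the job is handed in, with the robot touching nothing.
It also fails if it takes over 72 s, if anything falls off the work surface, if the arm or the gripper's body presses on something with over 40 N, if the wrist force passes 120 N, or if a joint passes its speed limit or range.

## Working session

There is one attempt and no reset: what is moved stays moved. The work goes in short steps, Python scripts to look and compute and a tool call to move; the robot and the scene stay as the last step left them, time stands still between calls to the robot, and variables do not carry over. Pictures are saved under pics/ and viewed, and the job is handed in when it is done.

Besides the shell and the picture viewer there is one more tool, called after "Call:" as name(argument=value, ...) on one line, values as JSON. apply_moves: Moves the arm, as the interface text tells. Its arguments: {"type":"object","properties":{"series":{"type":"string"},"force":{"type":"number"}},"required":["series"]}

```bash
ls; mkdir -p pics; python3 - <<'E'
from bench import *
import cv2
print(get_obs())
for n in ("scene","top"):
    print(n,camera_info(n)); cv2.imwrite(f"pics/{n}0.png",grab_frame(n))
E
```

```text
pics
{'clock': 0.0, 'joints': array([ 1.16988269,  0.47779896,  0.02233373,  1.55643555, -0.01146125,
        1.10931766, -0.0830888 ]), 'qvel': array([ 0.00084097, -0.00067473, -0.00080259, -0.00126841, -0.00077258,
       -0.00098769, -0.00020261]), 'tau': array([-3.65536926e-04, -5.96435988e+01,  1.60784148e+00, -2.81193280e+01,
        1.24160311e-02,  9.46812186e-03,  1.04761077e-05]), 'tcp_pos': array([ 0.19464548, -0.64571113,  0.2303331 ]), 'orientation': array([ 2.06437749,  0.30639949, -2.06527966]), 'contact_force': array([ 0.22021411,  0.06909954, -0.04906885]), 'moment': array([ 0.03669691,  0.02674825, -0.04028476]), 'grip_width': 0.08571508858093116}
scene {'fov_y': 43.83748602303603, 'cx': 317.94924892421767, 'cy': 239.5311775908441, 'rvec': array([ 2.13098448,  0.88552881, -0.407521  ]), 'tvec': array([-0.39146504, -0.19452643,  1.83823878])}
top {'fov_y': 46.824448622882365, 'cx': 312.7036912154826, 'cy': 239.29838195199937, 'rvec': array([ 2.16027248, -2.21815702,  0.10647504]), 'tvec': array([-0.00731564,  0.58770783,  1.46002684])}
```

View pics/scene0.png

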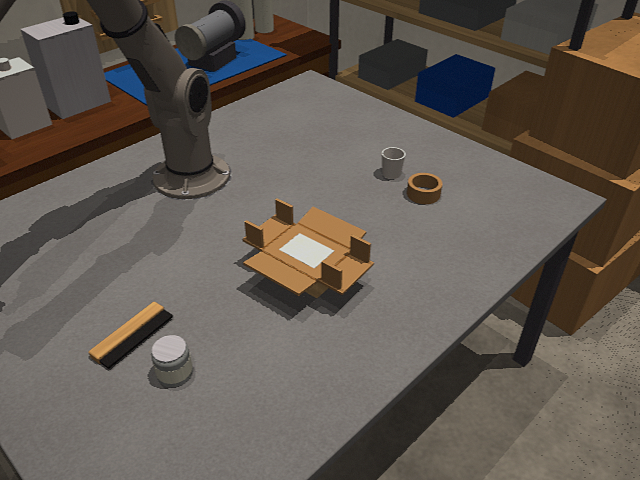

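View pics/top0.png

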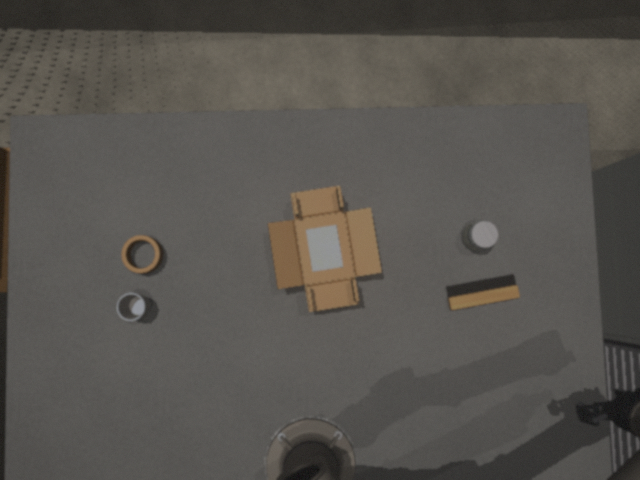

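```bash
python3 - <<'E'
import cv2
t=cv2.imread('pics/top0.png')[170:330,250:400]; cv2.imwrite('pics/top0c.png',cv2.resize(cv2.convertScaleAbs(t,alpha=1.6),None,fx=3.75,fy=3.75,interpolation=cv2.INTER_CUBIC))
t=cv2.imread('pics/scene0.png')[180:320,225:395]; cv2.imwrite('pics/scene0c.png',cv2.resize(t,None,fx=4.2,fy=4.2,interpolation=cv2.INTER_CUBIC))
E
```

```text
(no output)
```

View pics/top0c.png

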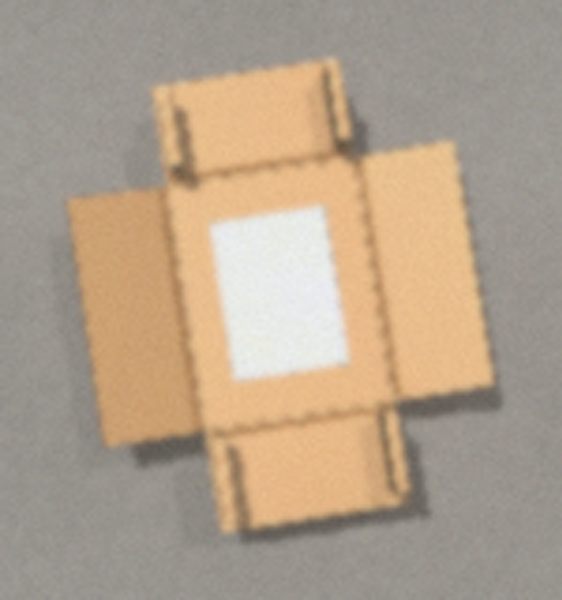

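View pics/scene0c.png

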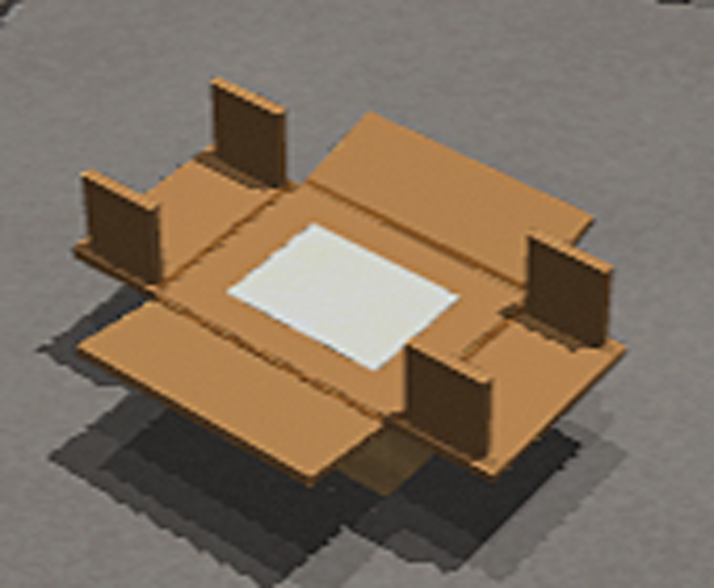

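```bash
cat > h.py <<'E'
import numpy as np, cv2
from bench import *
from scipy.spatial.transform import Rotation as R
def K(ci):
    f=240/np.tan(np.radians(ci['fov_y'])/2); return np.array([[f,0,ci['cx']],[0,f,ci['cy']],[0,0,1]])
def ray(ci,p):
    Rm=R.from_rotvec(ci['rvec']).as_matrix(); c=-Rm.T@ci['tvec']
    d=Rm.T@np.linalg.inv(K(ci))@np.array([p[0],p[1],1.]); return c,d
def onz(ci,p,z):
    c,d=ray(ci,p); return c+d*(z-c[2])/d[2]
def proj(ci,P):
    return cv2.projectPoints(np.atleast_2d(np.array(P,float)),ci['rvec'],ci['tvec'],K(ci),None)[0][:,0]
E
python3 - <<'E'
from h import *
for n in ('top','scene'):
    ci=camera_info(n); im=cv2.imread(f'pics/{n}0.png')
    roi=(slice(200,290),slice(290,360)) if n=='top' else (slice(225,275),slice(265,345))
    m=np.zeros(im.shape[:2],np.uint8); hsv=cv2.cvtColor(im,cv2.COLOR_BGR2HSV)
    sub=hsv[roi]; m[roi]=((sub[...,1]<60)&(sub[...,2]>(130 if n=='top' else 170)))*255
    cs=max(cv2.findContours(m,cv2.RETR_EXTERNAL,cv2.CHAIN_APPROX_NONE)[0],key=cv2.contourArea)
    P=np.array([onz(ci,p,.078)[:2] for p in cs[:,0]],np.float32)
    print(n,cv2.minAreaRect(P))
ci=camera_info('top')
for nm,p in dict(FL=(172,190),FR=(360,155),NR=(398,402),NL=(207,432),oFL=(153,87),oFR=(340,58),oNR=(410,500),oNL=(222,532)).items():
    print(nm,onz(ci,(p[0]/3.75+250-.4,p[1]/3.75+170-.4),.078)[:2])
ci=camera_info('scene')
for nm,p in dict(SRo1=(77,350),SRo2=(310,482),oFR=(490,476),oFL=(626,350),).items():
    print(nm,onz(ci,(p[0]/4.2+225-.4,p[1]/4.2+180-.4),.074)[:2])
E
```

```text
top ((0.5604838132858276, -0.05041150748729706), (0.11211142688989639, 0.0820118710398674), 7.559505939483643)
scene ((0.5605878829956055, -0.04784367233514786), (0.10998329520225525, 0.07966133952140808), 7.429314613342285)
FL [0.633437   0.02136843]
FR [ 0.65448434 -0.10902779]
NR [ 0.48359429 -0.12964285]
NL [0.46668127 0.0015832 ]
oFL [0.70539699 0.03273348]
oFR [ 0.7225445  -0.09730488]
oNR [ 0.41671173 -0.13561693]
oNL [ 0.39863128 -0.00685486]
SRo1 [ 0.48525586 -0.18512596]
SRo2 [ 0.65512915 -0.16316368]
oFR [ 0.72034706 -0.09109077]
oFL [0.70594715 0.03715542]
```

```bash
cat >> h.py <<'E'
C=np.array([.5605,-.050,0]); YAW=np.radians(7.4)
RT=R.from_euler('z',YAW)
def W(p): return C+RT.apply(p)
def ori(xdir,ydir):
    x=RT.apply(xdir); x/=np.linalg.norm(x); y=RT.apply(ydir); y=y-x*(x@y); y/=np.linalg.norm(y)
    return R.from_matrix(np.array([x,y,np.cross(x,y)]).T)
def rows(ts,cur=None):
    """ts: list of (tray-frame tcp pos, Rotation, hand)"""
    o=get_obs(); p0=o['tcp_pos']; r0=R.from_rotvec(o['orientation'])
    if cur is not None: p0,r0=cur
    out=[]
    for p,r,h in ts:
        d=r0.inv().apply(W(p)-p0); w=(r0.inv()*r).as_rotvec()
        out.append(' '.join('%.3f'%v for v in w)+' '+' '.join('%.4f'%v for v in d)+' %g'%h)
    print('; '.join(out)); 
def st():
    o=get_obs(); r=R.from_rotvec(o['orientation']).as_matrix()
    p=RT.inv().apply(o['tcp_pos']-C)
    print('t %.2f'%o['clock'],'tray p',p.round(4),'x',(RT.inv().as_matrix()@r)[:,0].round(3),'y',(RT.inv().as_matrix()@r)[:,1].round(3),'F',o['contact_force'].round(1),'g',o['grip_width'].round(4),'q',o['joints'].round(2))
D=ori([0,0,-1],[0,-1,0])
E
python3 - <<'E'
from h import *
st()
for s in (1,-1):
  rows([([.121,-.057,.22],ori([0,0,-1],[0,s,0]),.6),([.121,-.057,.101],ori([0,0,-1],[0,s,0]),.6)])
E
```

```text
Traceback (most recent call last):
  File "h.py", line 31, in st
    print('t %.2f'%o['clock'],'tray p',p.round(4),'x',(RT.inv().as_matrix()@r)[:,0].round(3),'y',(RT.inv().as_matrix()@r)[:,1].round(3),'F',o['contact_force'].round(1),'g',o['grip_width'].round(4),'q',o['joints'].round(2))
                                                                                                                                                                            ^^^^^^^^^^^^^^^^^^^^^
AttributeError: 'float' object has no attribute 'round'
```

```bash
sed -i "s/o\['grip_width'\].round(4)/round(o['grip_width'],4)/" h.py
python3 - <<'E'
from h import *
st()
for s in (1,-1):
  rows([([.121,-.057,.22],ori([0,0,-1],[0,s,0]),.6),([.121,-.057,.101],ori([0,0,-1],[0,s,0]),.6)])
E
```

```text
t 0.10 tray p [-0.4395 -0.5437  0.2304] x [-0.     0.002 -1.   ] y [ 0.163 -0.987 -0.002] F [ 0.1 -0.2  0.1] g 0.0856 q [ 1.17  0.48  0.02  1.56 -0.01  1.11 -0.08]
-2.978 -0.002 0.000 0.0110 -0.3888 -0.6323 0.6; -2.978 -0.002 0.000 0.1300 -0.3886 -0.6324 0.6
0.164 0.000 0.002 0.0110 -0.3888 -0.6323 0.6; 0.164 0.000 0.002 0.1300 -0.3886 -0.6324 0.6
```

Call:
apply_moves(series="0.164 0 0.002 0.011 -0.389 -0.632 0.6; 0.164 0 0.002 0.011 -0.389 -0.632 0.6; 0.164 0 0.002 0.011 -0.389 -0.632 0.6; 0.164 0 0.002 0.011 -0.389 -0.632 0.6; 0.164 0 0.002 0.011 -0.389 -0.632 0.6; 0.164 0 0.002 0.011 -0.389 -0.632 0.6; 0.164 0 0.002 0.011 -0.389 -0.632 0.6; 0.164 0 0.002 0.011 -0.389 -0.632 0.6; 0.164 0 0.002 0.011 -0.389 -0.632 0.6; 0.164 0 0.002 0.011 -0.389 -0.632 0.6; 0.164 0 0.002 0.011 -0.389 -0.632 0.6; 0.164 0 0.002 0.011 -0.389 -0.632 0.6", force=60)

```text
clock: 1.6
tcp_pos: [0.6887, -0.0891, 0.2198]
orientation: [2.153, 0.138, -2.154]
contact_force: [0.7, -0.3, 0.1]
grip_width: 0.0511
```

```bash
python3 - <<'E'
from h import *
st(); 
rows([([.121,-.057,.22],D,.6),([.121,-.057,.103],D,.6)])
im=grab_frame('wrist'); ci=camera_info('wrist')
Z=.136
for q in ([.091,-.057,Z],[.145,-.057,Z],[.121,-.057,Z],[.091,.057,Z],[.145,.057,Z]):
    u=proj(ci,W(q))[0]; cv2.circle(im,tuple(int(v) for v in u),3,(0,0,255),-1); print(u.round(0))
cv2.imwrite('pics/w1.png',im)
E
```

```text
t 1.60 tray p [ 0.1221 -0.0553  0.2198] x [-0.    -0.002 -1.   ] y [ 0.001 -1.     0.002] F [ 0.7 -0.3  0.1] g 0.0511 q [ 0.15  0.53 -0.17  1.5   0.1   1.12 -1.48]
0.001 0.000 -0.002 -0.0002 0.0017 0.0011 0.6; 0.001 0.000 -0.002 0.1168 0.0015 0.0010 0.6
[340. 295.]
[342. 219.]
[341. 254.]
[176. 293.]
[167. 217.]
```

View pics/w1.png

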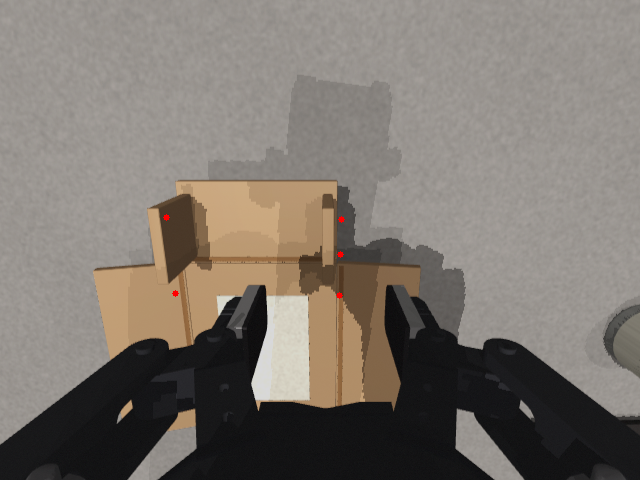

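```bash
python3 - <<'E'
from h import *
ci=camera_info('wrist')
for p,z in (((177,181),.078),((337,181),.078),((217,296),.078),((309,296),.078),((150,208),.136),((158,283),.136),((160,208),.136),((323,208),.136),((334,208),.136),((95,269),.078),((420,266),.078),((341,262),.078),((185,262),.078)):
    w=onz(ci,p,z); print(p,w.round(4),RT.inv().apply(w-C).round(4))
t=camera_info('top')
print(onz(t,(323.5,248.5),.078))
print(camera_info('wrist'))
E
```

```text
(177, 181) [0.7108 0.0423 0.078 ] [0.1609 0.0721 0.078 ]
(337, 181) [ 0.7285 -0.0838  0.078 ] [ 0.1622 -0.0551  0.078 ]
(217, 296) [0.6149 0.0053 0.078 ] [0.0611 0.0478 0.078 ]
(309, 296) [ 0.6262 -0.0743  0.078 ] [ 0.062  -0.0326  0.078 ]
(150, 208) [0.7016 0.0359 0.136 ] [0.151 0.067 0.136]
(158, 283) [0.6494 0.0304 0.136 ] [0.0985 0.0683 0.136 ]
(160, 208) [0.7025 0.0295 0.136 ] [0.1511 0.0606 0.136 ]
(323, 208) [ 0.7172 -0.0748  0.136 ] [ 0.1522 -0.0448  0.136 ]
(334, 208) [ 0.7182 -0.0818  0.136 ] [ 0.1523 -0.0519  0.136 ]
(95, 269) [0.6255 0.1102 0.078 ] [0.0851 0.1504 0.078 ]
(420, 266) [ 0.6672 -0.1642  0.078 ] [ 0.0911 -0.1269  0.078 ]
(341, 262) [ 0.6613 -0.0972  0.078 ] [ 0.0939 -0.0598  0.078 ]
(185, 262) [0.6428 0.0339 0.078 ] [0.0924 0.0727 0.078 ]
[ 0.55850663 -0.04896865  0.078     ]
{'fov_y': 68.10228490157193, 'cx': 325.51882033092295, 'cy': 236.18494014936013, 'rvec': array([-2.20330564,  1.91555793,  0.27729593]), 'tvec': array([-0.17424351,  0.61616223,  0.55506829])}
```

```bash
python3 - <<'E'
from h import *
o=get_obs(); r=R.from_rotvec(o['orientation']); 
im=grab_frame('wrist'); ci=camera_info('wrist')
for s in (0,.0255,-.0255): print(proj(ci,o['tcp_pos']+r.apply([-.005,s,0])))
for s in (0,.0255,-.0255): print(proj(ci,o['tcp_pos']+r.apply([-.005,s,.011])))
cv2.imwrite('pics/w2.png',im)
sc=grab_frame('scene'); ci=camera_info('scene'); u=proj(ci,o['tcp_pos'])[0]; print(u)
u2=proj(ci,o['tcp_pos']+r.apply([-.15,0,0]))[0]; print(u2)
for n,f in(('scene',sc),('top',grab_frame('top'))):
    ci=camera_info(n); u=proj(ci,o['tcp_pos']+r.apply([-.005,0,0]))[0]
    x,y=int(u[0]),int(u[1]); c=f[max(0,y-60):y+60,x-75:x+75].copy(); c=cv2.resize(c,None,fx=5,fy=5,interpolation=cv2.INTER_CUBIC)
    for s in (0,.0255,-.0255):
      v=(proj(ci,o['tcp_pos']+r.apply([-.002,s,0]))[0]-[x-75,y-60]+.5)*5
      cv2.circle(c,tuple(int(k) for k in v),3,(0,0,255),-1)
    cv2.imwrite(f'pics/{n}2c.png',cv2.convertScaleAbs(c,alpha=1.5))
E
```

```text
[[319.54414551 303.04708632]]
[[379.78087965 303.11054204]]
[[259.3100152  302.98363335]]
[[319.64108701 326.10834318]]
[[378.6562618 326.1710004]]
[[260.62841153 326.04568861]]
[337.25529939 236.01208592]
[338.62572137 178.07587093]
```

View pics/scene2c.png

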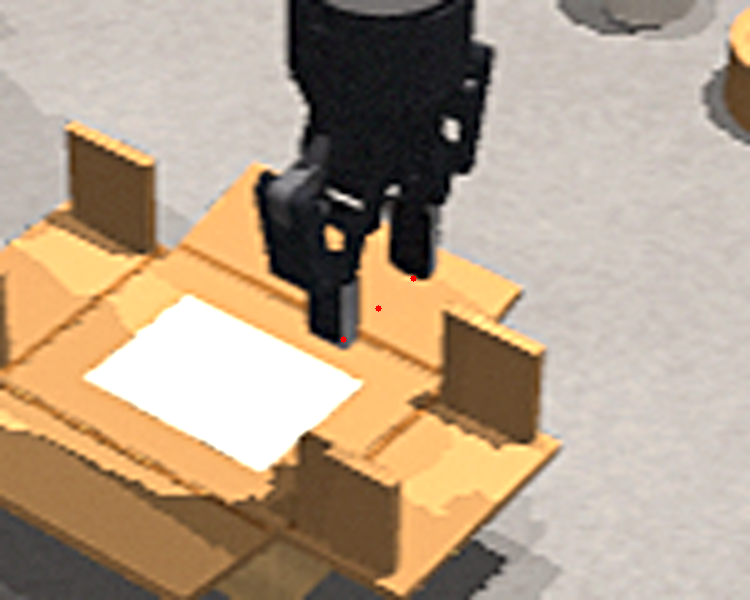

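View pics/top2c.png

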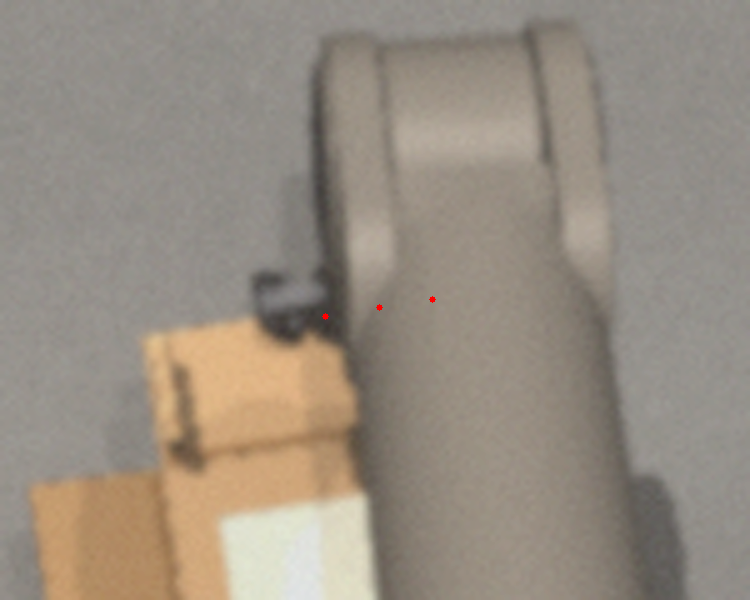

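View pics/w2.png

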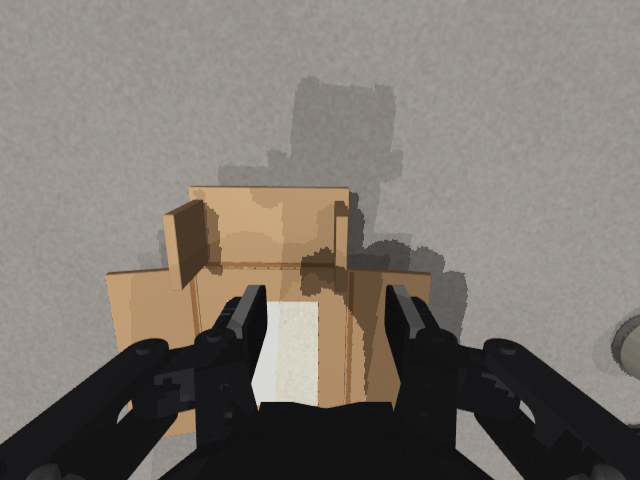

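```bash
python3 - <<'E'
from h import *
st(); rows([([.121,-.057,.103],D,.6)])
E
```

```text
t 1.80 tray p [ 0.121  -0.056   0.2193] x [-0.001 -0.001 -1.   ] y [ 0.002 -1.     0.001] F [-0.1 -0.5  0.8] g 0.0514 q [ 0.16  0.53 -0.17  1.51  0.1   1.12 -1.47]
0.002 0.001 -0.001 0.1163 0.0008 -0.0002 0.6
```

Call:
apply_moves(series="0 0 0 0.06 0.001 0 0.6; 0 0 0 0.117 0.001 0 0.6; 0 0 0 0.117 0.001 0 0.6; 0 0 0 0.117 0.001 0 0; 0 0 0 0.117 0.001 0 0; 0 0 0 0.117 0.001 0 0; 0 0 0 0.117 0.001 0 0; 0 0 0 0.117 0.001 0 0", force=50)

```text
clock: 2.8
tcp_pos: [0.6895, -0.0907, 0.1067]
orientation: [2.159, 0.14, -2.149]
contact_force: [-2.7, 3.8, 5.3]
grip_width: 0.0068
```

```bash
cat >> h.py <<'E'
def shot(n,box=None,k=1,name='a'):
    im=grab_frame(n)
    if box: im=im[box[1]:box[3],box[0]:box[2]]
    im=cv2.resize(im,None,fx=k,fy=k,interpolation=cv2.INTER_CUBIC); cv2.imwrite(f'pics/{name}.png',im)
E
python3 - <<'E'
from h import *
st()
# arc rows: grasp point relative to crease, tilt
def arc(sgn,ths,tilt0,flapy,r0=None):
    ts=[]
    for th in ths:
        tl=tilt0*min(th,1.6)/1.6
        a=np.arctan2(.044,.036)+th; r=np.hypot(.036,.044)
        g=np.array([sgn*(.085+r*np.cos(a)),flapy,.078+r*np.sin(a)])
        # tool up axis tilts inwards (-sgn x)
        x=np.array([sgn*np.sin(tl),0,-np.cos(tl)])
        ts.append((g+.019*x,ori(x,[0,-1,0]),0))
    rows(ts)
arc(1,np.arange(1,13)*.14,.5,-.057)
shot('scene',(225,120,395,320),3,'s3')
E
```

```text
t 2.80 tray p [ 0.1227 -0.0569  0.1067] x [ 0.005 -0.001 -1.   ] y [ 0.001 -1.     0.001] F [-2.7  3.8  5.3] g 0.0068 q [ 0.15  0.64 -0.16  1.6   0.12  0.92 -1.49]
0.001 0.039 -0.001 -0.0010 0.0001 0.0073 0; 0.001 0.083 -0.001 -0.0047 0.0000 0.0136 0; 0.001 0.127 -0.001 -0.0074 0.0000 0.0202 0; 0.001 0.170 -0.001 -0.0092 0.0000 0.0272 0; 0.001 0.214 -0.001 -0.0098 0.0000 0.0343 0; 0.001 0.258 -0.001 -0.0094 0.0000 0.0415 0; 0.001 0.302 -0.001 -0.0079 0.0000 0.0484 0; 0.001 0.345 -0.001 -0.0053 0.0000 0.0551 0; 0.001 0.389 -0.001 -0.0018 0.0000 0.0613 0; 0.001 0.433 -0.001 0.0026 0.0000 0.0669 0; 0.001 0.477 -0.001 0.0078 -0.0000 0.0718 0; 0.001 0.495 -0.001 0.0140 -0.0000 0.0763 0
```

View pics/s3.png

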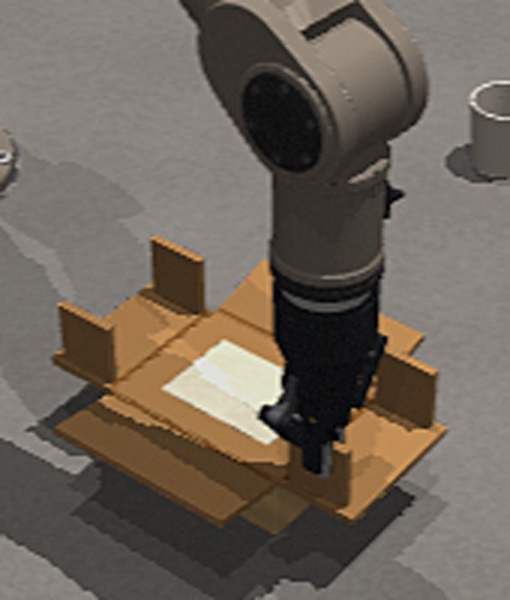

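```bash
cat >> h.py <<'E'
def arc(sgn,ths,tilt0,flapy,cur,h=0,up=0):
    ts=[]
    for th in ths:
        tl=tilt0*min(th,1.6)/1.6
        a=np.arctan2(.043,.036)+th; r=np.hypot(.036,.043)
        g=np.array([sgn*(.085+r*np.cos(a)),flapy,.078+r*np.sin(a)+up])
        x=np.array([sgn*np.sin(tl),0,-np.cos(tl)])
        ts.append((g+.019*x,ori(x,[0,-1,0]),h))
    rows(ts,cur)
E
python3 - <<'E'
from h import *
st()
arc(1,np.arange(1,13)*.14,.5,-.057,(W([.121,-.057,.1023]),D))
E
```

```text
t 2.85 tray p [ 0.1227 -0.057   0.1066] x [ 0.005 -0.001 -1.   ] y [ 0.001 -1.     0.001] F [-2.3  3.3  5.1] g 0.0071 q [ 0.15  0.64 -0.16  1.6   0.12  0.92 -1.49]
-0.000 0.044 0.000 -0.0043 -0.0000 0.0055 0; 0.000 0.088 -0.000 -0.0080 -0.0000 0.0116 0; -0.000 0.131 -0.000 -0.0108 -0.0000 0.0182 0; -0.000 0.175 0.000 -0.0125 -0.0000 0.0250 0; 0.000 0.219 0.000 -0.0132 -0.0000 0.0320 0; 0.000 0.262 0.000 -0.0129 -0.0000 0.0391 0; -0.000 0.306 0.000 -0.0114 -0.0000 0.0459 0; -0.000 0.350 -0.000 -0.0090 -0.0000 0.0525 0; 0.000 0.394 0.000 -0.0056 -0.0000 0.0586 0; -0.000 0.438 0.000 -0.0013 0.0000 0.0642 0; 0.000 0.481 0.000 0.0038 -0.0000 0.0691 0; -0.000 0.500 0.000 0.0099 0.0000 0.0736 0
```

Call:
apply_moves(series="0 0.044 0 -0.0043 0 0.0055 0; 0 0.088 0 -0.008 0 0.0116 0; 0 0.131 0 -0.0108 0 0.0182 0; 0 0.175 0 -0.0125 0 0.025 0; 0 0.219 0 -0.0132 0 0.032 0; 0 0.262 0 -0.0129 0 0.0391 0; 0 0.306 0 -0.0114 0 0.0459 0; 0 0.35 0 -0.009 0 0.0525 0; 0 0.394 0 -0.0056 0 0.0586 0; 0 0.438 0 -0.0013 0 0.0642 0; 0 0.481 0 0.0038 0 0.0691 0; 0 0.5 0 0.0095 0 0.0736 0")

```text
clock: 4.35
tcp_pos: [0.622, -0.0999, 0.1021]
orientation: [2.622, 0.165, -1.58]
contact_force: [-8.4, 7.7, 24.9]
grip_width: 0.0074
```

```bash

python3 - <<'E'
from h import *
st()
shot('scene',(225,120,395,320),3,'s4')
shot('wrist',name='w4')
E
```

```text
t 4.35 tray p [ 0.0546 -0.0574  0.1021] x [ 0.467 -0.007 -0.884] y [ 0.002 -1.     0.01 ] F [-8.4  7.7 24.9] g 0.0074 q [ 0.53  0.46 -0.5   2.11  0.62  0.18 -1.9 ]
```

View pics/s4.png

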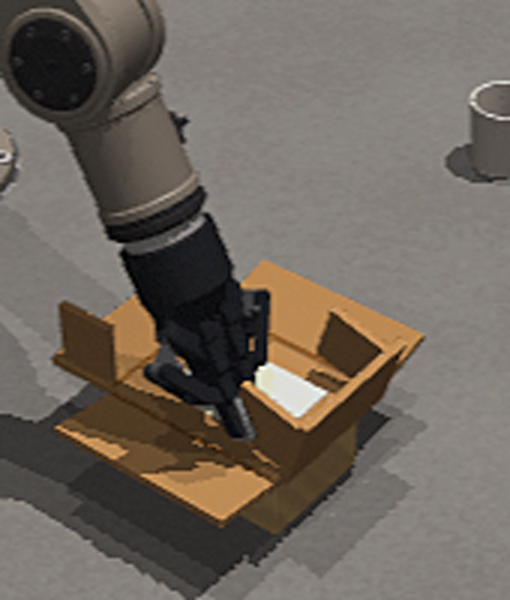

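View pics/w4.png

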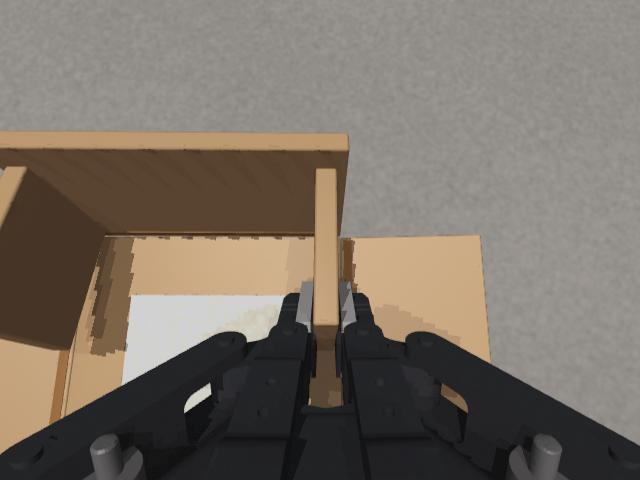

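```bash

python3 - <<'E'
from h import *
x=np.array([np.sin(.5),0,-np.cos(.5)]); O=ori(x,[0,-1,0])
x2=np.array([np.sin(.47),0,-np.cos(.47)]); O2=ori(x2,[0,-1,0])
cur=(W([.121-.0736,-.057,.1023-.0095]),O)
rows([([.044,-.057,.088],O2,0),([.040,-.057,.083],O2,0),([.036,-.057,.079],O2,0),([.033,-.057,.076],O2,0)],cur)
E
```

```text
0.000 -0.030 0.000 0.0026 -0.0000 0.0053 0; 0.000 -0.030 0.000 0.0051 -0.0000 0.0112 0; 0.000 -0.030 0.000 0.0066 -0.0000 0.0166 0; 0.000 -0.030 0.000 0.0078 -0.0000 0.0207 0
```

Call:
apply_moves(series="0 -0.03 0 0.0026 0 0.0053 0; 0 -0.03 0 0.0051 0 0.0112 0; 0 -0.03 0 0.0066 0 0.0166 0; 0 -0.03 0 0.0078 0 0.0207 0; 0 -0.03 0 0.0078 0 0.0207 0")

```text
clock: 5.08
tcp_pos: [0.6098, -0.1012, 0.085]
orientation: [2.6, 0.167, -1.616]
contact_force: [10.7, 10.7, 3.2]
grip_width: 0.0072
```

```bash

python3 - <<'E'
from h import *
st()
shot('scene',(225,120,395,320),3,'s5')
shot('wrist',name='w5')
E
```

```text
t 5.08 tray p [ 0.0423 -0.0571  0.085 ] x [ 0.442 -0.005 -0.897] y [ 0.004 -1.     0.007] F [10.7 10.7  3.2] g 0.0072 q [ 0.53  0.48 -0.49  2.12  0.68  0.18 -1.95]
```

View pics/s5.png

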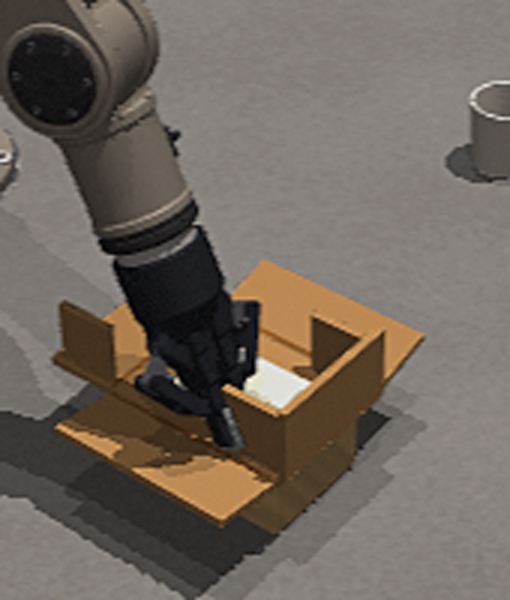

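View pics/w5.png

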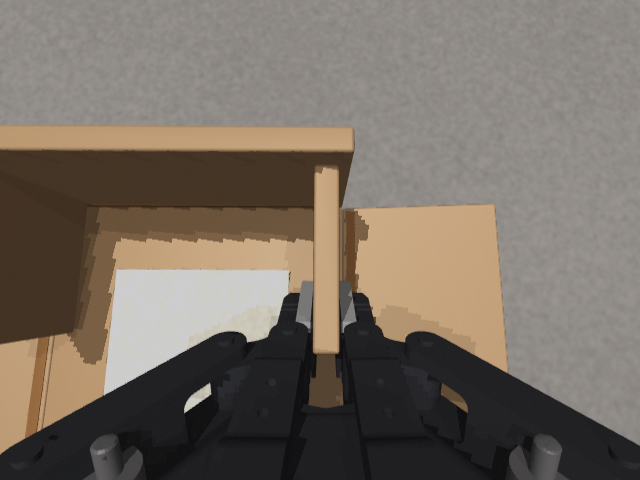

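Call:
apply_moves(series="0 0 0 0 0 0 0.3; 0 0 0 0 0 0 0.3; 0 0 0 0 0 0 0.3; 0 0 0 0 0 0 0.3; 0 0 0 -0.06 0 0 0.3; 0 0 0 -0.12 0 0 0.3; 0 0 0 -0.15 0 0 0.4")

```text
clock: 6.05
tcp_pos: [0.537, -0.1143, 0.2162]
orientation: [2.584, 0.152, -1.64]
contact_force: [0.5, -1.0, 1.6]
grip_width: 0.0342
```

```bash

python3 - <<'E'
from h import *
st()
shot('scene',(225,120,395,320),3,'s6')
E
```

```text
t 6.05 tray p [-0.0316 -0.0608  0.2162] x [ 0.425 -0.012 -0.905] y [-0.004 -1.     0.012] F [ 0.5 -1.   1.6] g 0.0342 q [ 1.11  0.25 -1.05  2.13  0.28  0.46 -1.54]
```

View pics/s6.png

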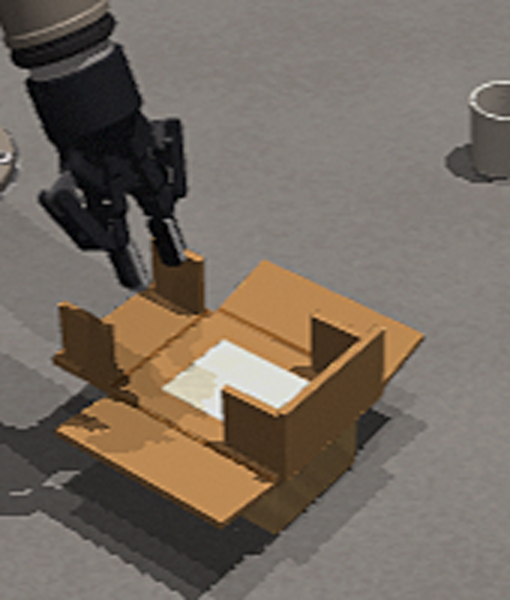

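```bash

python3 - <<'E'
from h import *
st()
rows([([-.121,.057,.22],D,.6),([-.121,.057,.103],D,.6)])
E
```

```text
t 6.10 tray p [-0.0317 -0.0623  0.2192] x [ 0.427 -0.016 -0.904] y [-0.007 -1.     0.015] F [-0.4  1.3  1.9] g 0.0342 q [ 1.12  0.25 -1.06  2.13  0.27  0.47 -1.54]
-0.003 -0.441 -0.016 -0.0407 -0.1187 0.0804 0.6; -0.003 -0.441 -0.016 0.0650 -0.1204 0.1303 0.6
```

Call:
apply_moves(series="-0.003 -0.441 -0.016 -0.041 -0.119 0.08 0.6; -0.003 -0.441 -0.016 -0.041 -0.119 0.08 0.6; -0.003 -0.441 -0.016 -0.041 -0.119 0.08 0.6; -0.003 -0.441 -0.016 -0.041 -0.119 0.08 0.6; -0.003 -0.441 -0.016 -0.041 -0.119 0.08 0.6; -0.003 -0.441 -0.016 -0.041 -0.119 0.08 0.6; -0.003 -0.441 -0.016 -0.041 -0.119 0.08 0.6")

```text
clock: 6.98
tcp_pos: [0.4334, -0.0076, 0.2158]
orientation: [2.154, 0.147, -2.16]
contact_force: [-0.1, -0.3, -0.1]
grip_width: 0.0516
```

```bash

python3 - <<'E'
from h import *
st()
rows([([-.121,.057,.103],D,.6)])
ci=camera_info('wrist'); im=grab_frame('wrist')
for q in ([-.091,.057,.136],[-.145,.057,.136],[-.121,.057,.136]):
    u=proj(ci,W(q))[0]; cv2.circle(im,tuple(int(v) for v in u),3,(0,0,255),-1)
cv2.imwrite('pics/w7.png',im)
E
```

```text
t 6.97 tray p [-0.1206  0.0584  0.2158] x [-0.002  0.006 -1.   ] y [ 0.001 -1.    -0.006] F [-0.1 -0.3 -0.1] g 0.0516 q [ 0.85  0.24 -1.07  2.07  0.24  0.98 -1.79]
0.001 0.002 0.006 0.1128 0.0020 0.0001 0.6
```

View pics/w7.png

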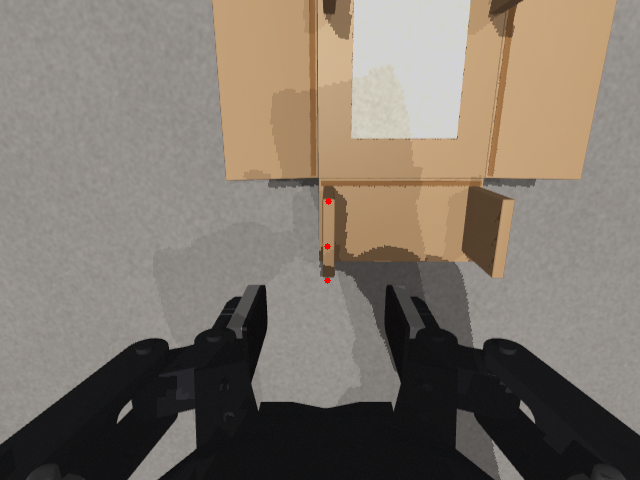

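Call:
apply_moves(series="0 0.002 0.006 0.06 0.002 0.003 0.6; 0 0.002 0.006 0.113 0.002 0.003 0.6; 0 0.002 0.006 0.113 0.002 0.003 0.6; 0 0.002 0.006 0.113 0.002 0.003 0; 0 0.002 0.006 0.113 0.002 0.003 0; 0 0.002 0.006 0.113 0.002 0.003 0; 0 0.002 0.006 0.113 0.002 0.003 0; 0 0.002 0.006 0.113 0.002 0.003 0", force=60)

```text
clock: 8.02
tcp_pos: [0.4319, -0.0091, 0.1048]
orientation: [2.156, 0.139, -2.15]
contact_force: [-1.4, -1.9, 9.5]
grip_width: 0.0072
```

```bash

python3 - <<'E'
from h import *
st()
arc(-1,np.arange(1,13)*.14,.7,.057,(W([-.121,.057,.103]),D))
E
```

```text
t 8.03 tray p [-0.1223  0.0571  0.1048] x [ 0.003 -0.002 -1.   ] y [ 0.002 -1.     0.002] F [-1.4 -1.9  9.5] g 0.0072 q [ 0.68  0.42 -0.94  2.18  0.49  0.76 -2.03]
-0.000 -0.061 -0.000 -0.0036 0.0000 -0.0052 0; -0.000 -0.122 0.000 -0.0074 0.0000 -0.0110 0; 0.000 -0.184 0.000 -0.0103 0.0000 -0.0172 0; 0.000 -0.245 0.000 -0.0121 -0.0000 -0.0237 0; -0.000 -0.306 -0.000 -0.0130 0.0000 -0.0304 0; -0.000 -0.368 -0.000 -0.0128 0.0000 -0.0372 0; -0.000 -0.429 -0.000 -0.0116 0.0000 -0.0438 0; -0.000 -0.490 -0.000 -0.0094 0.0000 -0.0501 0; -0.000 -0.551 -0.000 -0.0062 0.0000 -0.0560 0; -0.000 -0.613 -0.000 -0.0022 0.0000 -0.0613 0; -0.000 -0.674 0.000 0.0025 -0.0000 -0.0660 0; -0.000 -0.700 0.000 0.0084 0.0000 -0.0704 0
```

```bash

python3 - <<'E'
from h import *
cur=(W([-.124,.057,.103]),D); ts=[]
for th in np.arange(1,13)*.145:
    tl=.7*min(th,1.6)/1.6; a=np.arctan2(.044,.041)+th; r=np.hypot(.044,.041)
    g=np.array([-.083-r*np.cos(a),.057,.078+r*np.sin(a)]); x=np.array([-np.sin(tl),0,-np.cos(tl)])
    ts.append((g+.019*x,ori(x,[0,-1,0]),0))
rows(ts,cur); print(ts[-1][0])
E
```

```text
0.000 -0.063 -0.000 -0.0055 -0.0000 -0.0056 0; -0.000 -0.127 -0.000 -0.0100 0.0000 -0.0119 0; -0.000 -0.190 0.000 -0.0135 0.0000 -0.0188 0; 0.000 -0.254 -0.000 -0.0159 0.0000 -0.0260 0; -0.000 -0.317 0.000 -0.0171 0.0000 -0.0336 0; -0.000 -0.381 -0.000 -0.0171 0.0000 -0.0411 0; -0.000 -0.444 -0.000 -0.0159 -0.0000 -0.0486 0; 0.000 -0.508 -0.000 -0.0136 0.0000 -0.0557 0; 0.000 -0.571 -0.000 -0.0101 -0.0000 -0.0624 0; 0.000 -0.634 0.000 -0.0057 -0.0000 -0.0685 0; 0.000 -0.698 -0.000 -0.0004 0.0000 -0.0738 0; -0.000 -0.700 0.000 0.0065 0.0000 -0.0790 0
[-0.0449642  0.057      0.096473 ]
```

Call:
apply_moves(series="0 -0.063 0 -0.0055 0 -0.0056 0; 0 -0.127 0 -0.01 0 -0.0119 0; 0 -0.19 0 -0.0135 0 -0.0188 0; 0 -0.254 0 -0.0159 0 -0.026 0; 0 -0.317 0 -0.0171 0 -0.0336 0; 0 -0.381 0 -0.0171 0 -0.0411 0; 0 -0.444 0 -0.0159 0 -0.0486 0; 0 -0.508 0 -0.0136 0 -0.0557 0; 0 -0.571 0 -0.0101 0 -0.0624 0; 0 -0.634 0 -0.0057 0 -0.0685 0; 0 -0.698 0 -0.0004 0 -0.0738 0; 0 -0.7 0 0.0065 0 -0.079 0")

```text
clock: 9.52
tcp_pos: [0.5072, 0.0007, 0.098]
orientation: [1.264, 0.082, -2.743]
contact_force: [-6.7, -2.7, 8.7]
grip_width: 0.0074
```

```bash

python3 - <<'E'
from h import *
st()
shot('scene',(225,120,395,320),3,'s8')
x=np.array([-np.sin(.7),0,-np.cos(.7)]); O=ori(x,[0,-1,0])
rows([([-.038,.057,.088],O,0),([-.033,.057,.080],O,0),([-.030,.057,.076],O,0)],(W([-.045,.057,.0965]),O))
E
```

```text
t 9.53 tray p [-0.0464  0.0571  0.098 ] x [-0.65  -0.003 -0.76 ] y [ 0.003 -1.     0.001] F [-6.7 -2.7  8.7] g 0.0074 q [ 0.35  0.9  -0.76  1.53  0.39  1.64 -1.97]
0.000 0.000 0.000 0.0020 -0.0000 -0.0108 0; 0.000 0.000 0.000 0.0049 -0.0000 -0.0198 0; 0.000 0.000 0.000 0.0060 -0.0000 -0.0247 0
```

View pics/s8.png

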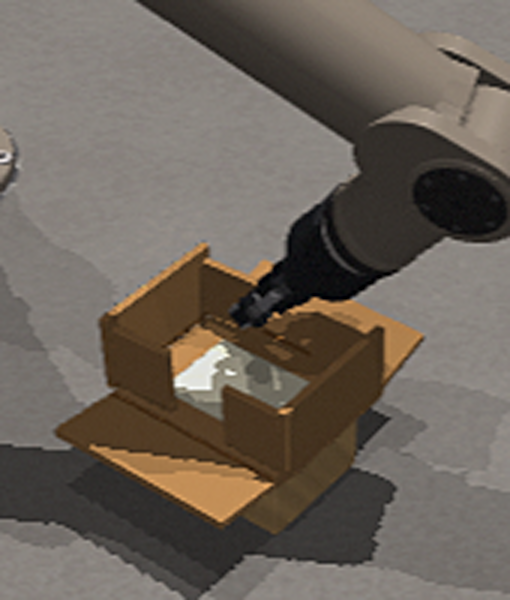

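Call:
apply_moves(series="0 0 0 0.002 0 -0.011 0; 0 0 0 0.005 0 -0.02 0; 0 0 0 0.005 0 -0.02 0")

```text
clock: 9.95
tcp_pos: [0.5115, 0.0012, 0.0913]
orientation: [1.231, 0.08, -2.751]
contact_force: [-32.3, -10.2, 60.7]
grip_width: 0.0071
```

```bash

python3 - <<'E'
from h import *
st()
shot('scene',(225,120,395,320),3,'s9')
E
```

```text
t 9.95 tray p [-0.042   0.0571  0.0913] x [-0.666 -0.008 -0.746] y [ 0.008 -1.     0.003] F [-32.3 -10.2  60.7] g 0.0071 q [ 0.33  0.93 -0.75  1.51  0.4   1.66 -1.97]
```

View pics/s9.png

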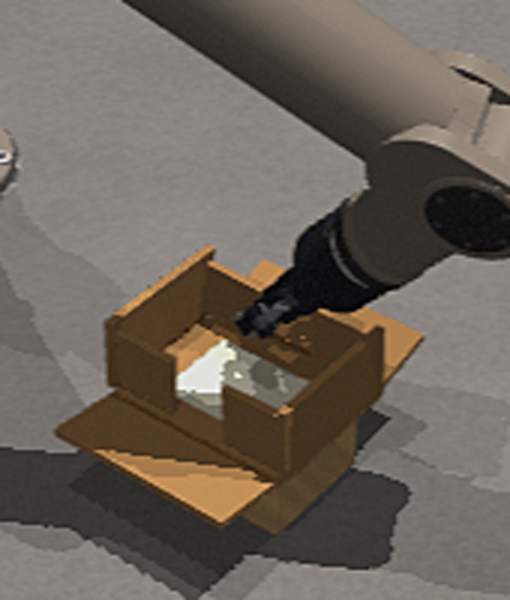

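Call:
apply_moves(series="0 0 0 0 0 0.012 0.3; 0 0 0 0 0 0.012 0.3; 0 0 0 0 0 0.012 0.3; 0 0 0 0 0 0.012 0.3; 0 0 0 -0.06 0 0.012 0.3; 0 0 0 -0.12 0 0.012 0.3; 0 0 0 -0.18 0 0.012 0.3; 0 0 0 -0.22 0 0.012 0")

```text
clock: 11.0
tcp_pos: [0.623, 0.0152, 0.212]
orientation: [1.228, 0.079, -2.762]
contact_force: [-0.8, -0.6, -2.9]
grip_width: 0.0084
```

```bash

python3 - <<'E'
from h import *
st()
shot('scene',(225,120,395,320),3,'s10')
s=np.sqrt(.5)
for yd in ([1,0,0],[-1,0,0]):
  for x,p in (([0,-s,-s],[0,.17,.22]),([0,s,-s],[0,-.17,.22])):
    rows([(p,ori(x,yd),0)])
E
```

```text
t 11.00 tray p [0.0703 0.0566 0.212 ] x [-0.67   0.    -0.742] y [-0. -1. -0.] F [-0.8 -0.6 -2.9] g 0.0084 q [-0.03  0.86 -0.2   1.13  0.1   1.91 -1.66]
-1.146 -0.030 1.080 0.0400 -0.1164 0.0589 0
-1.706 1.179 -0.050 0.0416 0.2236 0.0556 0
1.695 1.168 0.033 0.0400 -0.1164 0.0589 0
1.129 -0.046 -1.087 0.0416 0.2236 0.0556 0
```

View pics/s10.png

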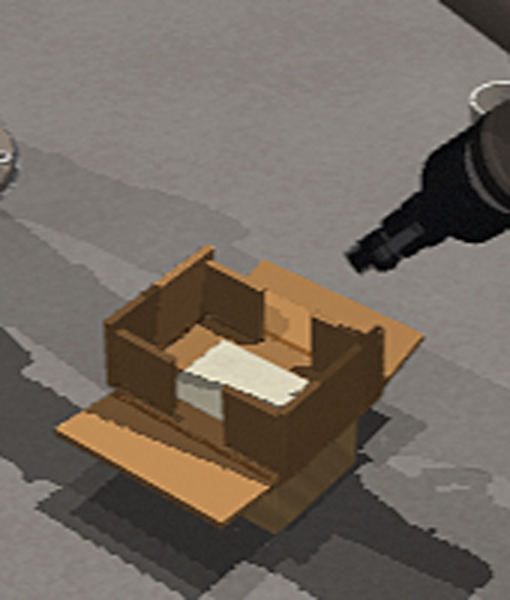

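```bash

python3 - <<'E'
from h import *
s=np.sqrt(.5); O=ori([0,-s,-s],[1,0,0])
rows([([0.02,.14,.25],O,0),([0,.19,.22],O,0)])
E
```

```text
-1.146 -0.030 1.080 0.0045 -0.0861 0.0639 0; -1.146 -0.030 1.080 0.0399 -0.1364 0.0591 0
```

Call:
apply_moves(series="-1.146 -0.03 1.08 0.004 -0.086 0.064 0; -1.146 -0.03 1.08 0.004 -0.086 0.064 0; -1.146 -0.03 1.08 0.004 -0.086 0.064 0; -1.146 -0.03 1.08 0.004 -0.086 0.064 0; -1.146 -0.03 1.08 0.004 -0.086 0.064 0; -1.146 -0.03 1.08 0.004 -0.086 0.064 0; -1.146 -0.03 1.08 0.004 -0.086 0.064 0; -1.146 -0.03 1.08 0.04 -0.136 0.059 0; -1.146 -0.03 1.08 0.04 -0.136 0.059 0; -1.146 -0.03 1.08 0.04 -0.136 0.059 0; -1.146 -0.03 1.08 0.04 -0.136 0.059 0; -1.146 -0.03 1.08 0.04 -0.136 0.059 0")

```text
clock: 12.55
tcp_pos: [0.5342, 0.1385, 0.2199]
orientation: [0.568, 0.649, -1.362]
contact_force: [-0.5, 0.2, -0.2]
grip_width: 0.0
```

```bash

python3 - <<'E'
from h import *
st()
shot('scene',(165,20,445,320),2,'s11')
E
```

```text
t 12.55 tray p [-0.0018  0.1903  0.2199] x [-0.002 -0.702 -0.712] y [ 1.    -0.001 -0.002] F [-0.5  0.2 -0.2] g 0.0 q [-0.35  0.56 -0.52  1.75  0.8   1.57 -1.03]
```

View pics/s11.png

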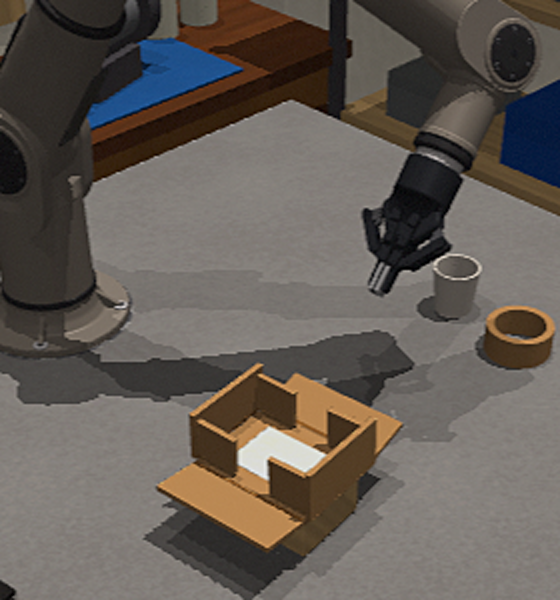

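```bash

python3 - <<'E'
from h import *
t=camera_info('top'); print(RT.inv().apply(onz(t,(131,307),.075)-C),RT.inv().apply(onz(t,(141,255),.045)-C),RT.inv().apply(onz(t,(484,236),.085)-C))
s=np.sqrt(.5); O=ori([0,-s,-s],[1,0,0])
rows([([0,y,z],O,0) for y,z in ((.18,.16),(.175,.10),(.168,.045),(.145,.045),(.125,.048),(.122,.064),(.113,.080),(.103,.092))])
E
```

```text
[-0.0731917   0.50869076  0.075     ] [0.05707755 0.47468594 0.045     ] [-0.03436873 -0.41272933  0.085     ]
0.002 -0.007 0.002 0.0500 0.0021 -0.0345 0; 0.002 -0.007 0.002 0.0963 0.0022 -0.0731 0; 0.002 -0.007 0.002 0.1404 0.0024 -0.1067 0; 0.002 -0.007 0.002 0.1565 0.0024 -0.0903 0; 0.002 -0.007 0.002 0.1684 0.0024 -0.0739 0; 0.002 -0.007 0.002 0.1591 0.0023 -0.0606 0; 0.002 -0.007 0.002 0.1540 0.0023 -0.0429 0; 0.002 -0.007 0.002 0.1525 0.0023 -0.0274 0
```

Call:
apply_moves(series="0 -0.007 0 0.05 0.002 -0.0345 0; 0 -0.007 0 0.096 0.002 -0.073 0; 0 -0.007 0 0.14 0.002 -0.107 0; 0 -0.007 0 0.14 0.002 -0.107 0; 0 -0.007 0 0.1565 0.002 -0.09 0; 0 -0.007 0 0.168 0.002 -0.074 0; 0 -0.007 0 0.168 0.002 -0.074 0")

```text
clock: 13.48
tcp_pos: [0.5444, 0.0721, 0.0506]
orientation: [0.564, 0.641, -1.363]
contact_force: [0.4, 0.1, 0.1]
grip_width: 0.0
```

```bash

python3 - <<'E'
from h import *
st()
shot('scene',(245,170,395,310),4,'s12')
s=np.sqrt(.5); O=ori([0,-s,-s],[1,0,0])
rows([([0,y,z],O,0) for y,z in ((.122,.064),(.117,.072),(.112,.080),(.106,.089),(.100,.096),(.094,.103),(.088,.110),(.082,.116),(.077,.119),(.072,.119),(.069,.119))])
E
```

```text
t 13.47 tray p [-0.0003  0.1232  0.0506] x [-0.001 -0.708 -0.706] y [ 1.    -0.001 -0.   ] F [0.4 0.1 0.1] g 0.0 q [-0.31  0.77 -0.43  1.87  0.97  1.32 -1.22]
0.001 -0.000 0.000 -0.0078 0.0003 0.0120 0; 0.001 -0.000 0.000 -0.0100 0.0003 0.0212 0; 0.001 -0.000 0.000 -0.0121 0.0003 0.0304 0; 0.001 -0.000 0.000 -0.0142 0.0003 0.0410 0; 0.001 -0.000 0.000 -0.0149 0.0003 0.0501 0; 0.001 -0.000 0.000 -0.0156 0.0003 0.0593 0; 0.001 -0.000 0.000 -0.0164 0.0003 0.0685 0; 0.001 -0.000 0.000 -0.0164 0.0003 0.0770 0; 0.001 -0.000 0.000 -0.0150 0.0003 0.0827 0; 0.001 -0.000 0.000 -0.0114 0.0003 0.0862 0; 0.001 -0.000 0.000 -0.0093 0.0003 0.0883 0
```

View pics/s12.png

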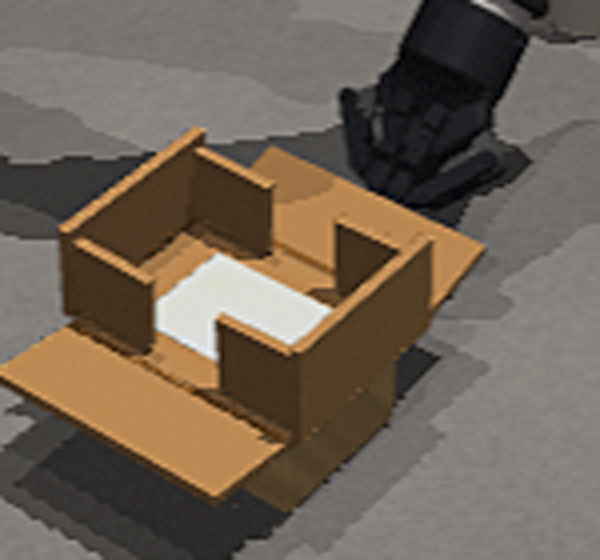

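Fingertips are beneath the left panel. Lift along the arc.

Call:
apply_moves(series="0 0 0 -0.008 0 0.012 0; 0 0 0 -0.01 0 0.021 0; 0 0 0 -0.012 0 0.03 0; 0 0 0 -0.014 0 0.041 0; 0 0 0 -0.015 0 0.05 0; 0 0 0 -0.0155 0 0.059 0; 0 0 0 -0.0165 0 0.0685 0; 0 0 0 -0.0165 0 0.077 0")

```text
clock: 14.52
tcp_pos: [0.5489, 0.0321, 0.1146]
orientation: [0.56, 0.645, -1.361]
contact_force: [-0.0, 3.0, -1.8]
grip_width: 0.0005
```

```bash

python3 - <<'E'
from h import *
st()
shot('scene',(245,170,395,310),4,'s13')
E
```

```text
t 14.53 tray p [-0.0009  0.0829  0.1146] x [-0.001 -0.707 -0.707] y [ 1.     0.002 -0.004] F [-0.   3.  -1.8] g 0.0005 q [-0.24  0.64 -0.44  1.9   0.95  1.34 -1.1 ]
```

View pics/s13.png

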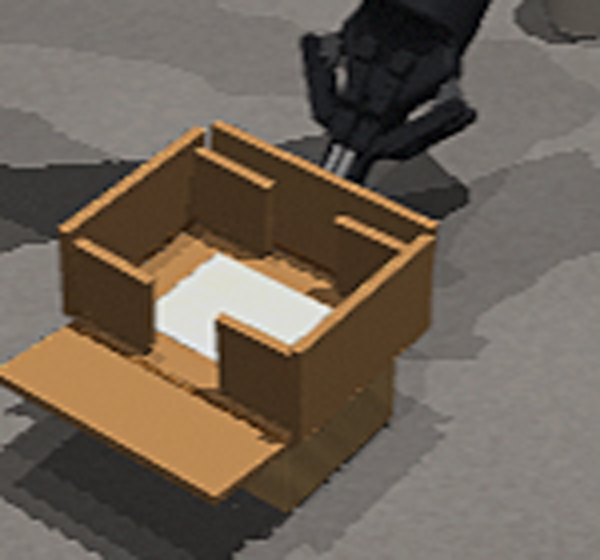

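Call:
apply_moves(series="0 0 0 0.003 0 0.003 0; 0 0 0 0.006 0 0.006 0; 0 0 0 0.009 0 0.009 0; 0 0 0 0.009 0 0.009 0")

```text
clock: 15.08
tcp_pos: [0.5503, 0.0263, 0.1147]
orientation: [0.565, 0.651, -1.353]
contact_force: [-9.9, 19.8, 11.4]
grip_width: 0.0001
```

```bash

python3 - <<'E'
from h import *
st()
shot('scene',(245,170,395,310),4,'s14')
E
```

```text
t 15.07 tray p [-0.0003  0.077   0.1147] x [ 0.004 -0.702 -0.712] y [ 1.     0.008 -0.002] F [-9.9 19.8 11.4] g 0.0001 q [-0.22  0.64 -0.44  1.91  0.95  1.33 -1.09]
```

View pics/s14.png

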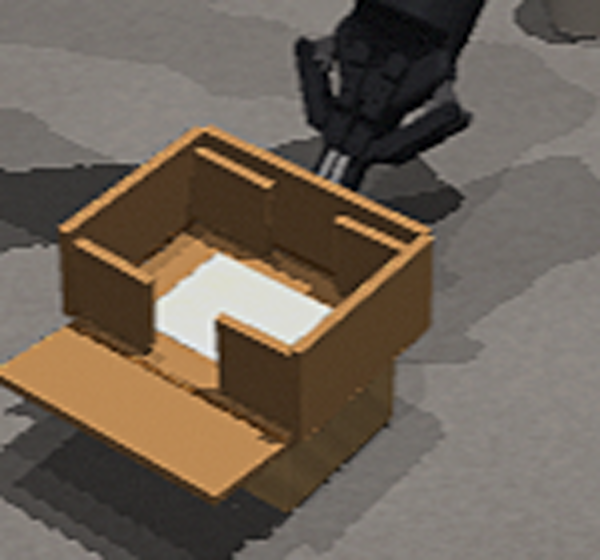

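```bash

python3 - <<'E'
from h import *
s=np.sqrt(.5); O=ori([0,-s,-s],[1,0,0]); O2=ori([0,s,-s],[1,0,0])
rows([([0,.12,.13],O,0),([0,.13,.22],O,0),([0,.08,.28],D*R.from_euler('x',np.pi/2),0),([0,0,.28],ori([0,0,-1],[1,0,0]),0),([0,-.19,.23],O2,0)],(W([0,.070,.116]),O))
E
```

```text
0.000 0.000 0.000 -0.0453 0.0000 -0.0255 0; 0.000 0.000 0.000 -0.1160 -0.0000 0.0311 0; 2.902 -0.000 -1.202 -0.1230 -0.0000 0.1089 0; 0.000 0.785 0.000 -0.0665 -0.0000 0.1655 0; 0.000 1.571 -0.000 0.1032 0.0000 0.2645 0
```

Call:
apply_moves(series="0 0 0 -0.045 0 -0.0255 0; 0 0 0 -0.116 0 0.031 0; 0 0 0 -0.116 0 0.031 0; 0 0.785 0 -0.0665 0 0.1655 0; 0 0.785 0 -0.0665 0 0.1655 0; 0 0.785 0 -0.0665 0 0.1655 0; 0 0.785 0 -0.0665 0 0.1655 0; 0 1.571 0 0.103 0 0.2645 0; 0 1.571 0 0.103 0 0.2645 0; 0 1.571 0 0.103 0 0.2645 0; 0 1.571 0 0.103 0 0.2645 0; 0 1.571 0 0.103 0 0.2645 0")

```text
clock: 16.62
tcp_pos: [0.5828, -0.2431, 0.2241]
orientation: [1.636, 1.861, -0.683]
contact_force: [0.6, 0.9, -1.2]
grip_width: 0.0001
```

```bash

python3 - <<'E'
from h import *
st()
s=np.sqrt(.5); O2=ori([0,s,-s],[1,0,0])
rows([([0,-.19,.22],O2,0)])
shot('scene',(165,20,445,320),2,'s15')
E
```

```text
t 16.62 tray p [-0.0028 -0.1944  0.2241] x [-0.004  0.711 -0.703] y [ 1.    -0.005 -0.01 ] F [ 0.6  0.9 -1.2] g 0.0001 q [ 0.89  0.8  -0.54  1.33 -0.28  1.54  0.59]
-0.010 -0.006 0.004 0.0060 0.0028 -0.0002 0
```

View pics/s15.png

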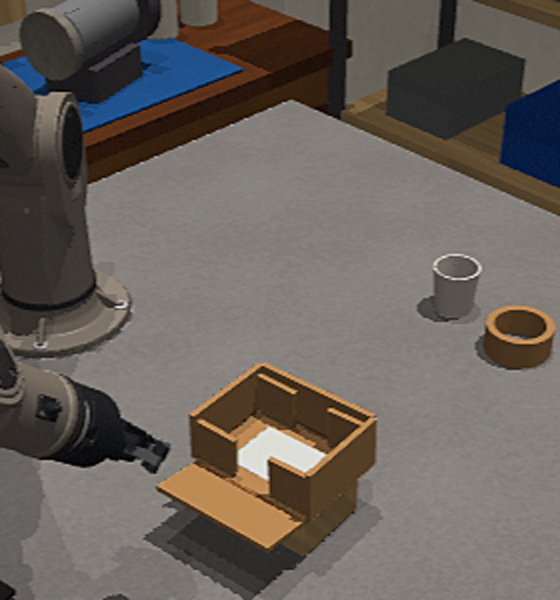

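```bash

python3 - <<'E'
from h import *
s=np.sqrt(.5); O=ori([0,s,-s],[1,0,0])
rows([([0,-y,z],O,0) for y,z in ((.185,.16),(.18,.10),(.17,.039),(.17,.039),(.15,.039),(.128,.039))])
E
```

```text
-0.011 -0.008 0.005 0.0507 0.0035 0.0391 0; -0.011 -0.008 0.005 0.0963 0.0042 0.0784 0; -0.011 -0.008 0.005 0.1462 0.0048 0.1148 0; -0.011 -0.008 0.005 0.1462 0.0048 0.1148 0; -0.011 -0.008 0.005 0.1605 0.0047 0.1008 0; -0.011 -0.008 0.005 0.1762 0.0046 0.0854 0
```

Call:
apply_moves(series="-0.01 -0.007 0.005 0.051 0.003 0.039 0; -0.01 -0.007 0.005 0.096 0.004 0.078 0; -0.01 -0.007 0.005 0.146 0.005 0.115 0; -0.01 -0.007 0.005 0.146 0.005 0.115 0; -0.01 -0.007 0.005 0.1605 0.005 0.101 0; -0.01 -0.007 0.005 0.176 0.005 0.0855 0; -0.01 -0.007 0.005 0.176 0.005 0.0855 0")

```text
clock: 17.55
tcp_pos: [0.5824, -0.1724, 0.047]
orientation: [1.616, 1.848, -0.666]
contact_force: [-0.2, -0.7, 0.1]
grip_width: -0.0
```

```bash

python3 - <<'E'
from h import *
st()
shot('scene',(245,170,395,310),4,'s16')
s=np.sqrt(.5); O=ori([0,s,-s],[1,0,0])
rows([([0,-y,z],O,0) for y,z in ((.125,.055),(.122,.064),(.117,.072),(.112,.080),(.106,.089),(.100,.096),(.094,.103),(.088,.110),(.082,.116))])
E
```

```text
t 17.55 tray p [ 0.0059 -0.1242  0.047 ] x [ 0.001  0.702 -0.713] y [1.    0.009 0.01 ] F [-0.2 -0.7  0.1] g -0.0 q [ 0.84  0.94 -0.54  1.51 -0.24  1.2   0.68]
0.012 0.009 -0.002 -0.0057 -0.0056 -0.0068 0; 0.012 0.009 -0.002 -0.0100 -0.0055 -0.0153 0; 0.012 0.009 -0.002 -0.0122 -0.0054 -0.0244 0; 0.012 0.009 -0.002 -0.0144 -0.0053 -0.0336 0; 0.012 0.009 -0.002 -0.0166 -0.0052 -0.0442 0; 0.012 0.009 -0.002 -0.0174 -0.0050 -0.0534 0; 0.012 0.009 -0.002 -0.0182 -0.0049 -0.0626 0; 0.012 0.009 -0.002 -0.0190 -0.0048 -0.0718 0; 0.012 0.009 -0.002 -0.0191 -0.0047 -0.0802 0
```

View pics/s16.png

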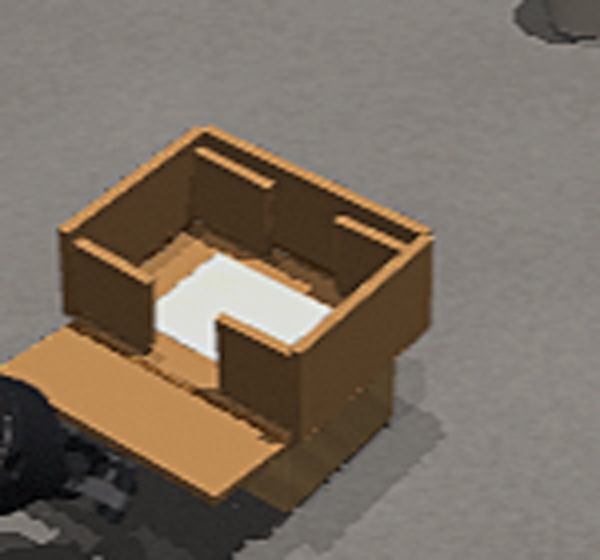

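Call:
apply_moves(series="0.01 0.009 0 -0.006 -0.005 -0.007 0; 0.01 0.009 0 -0.01 -0.005 -0.015 0; 0.01 0.009 0 -0.012 -0.005 -0.0245 0; 0.01 0.009 0 -0.0145 -0.005 -0.0335 0; 0.01 0.009 0 -0.0165 -0.005 -0.044 0; 0.01 0.009 0 -0.0175 -0.005 -0.0535 0; 0.01 0.009 0 -0.018 -0.005 -0.0625 0; 0.01 0.009 0 -0.019 -0.005 -0.072 0; 0.01 0.009 0 -0.019 -0.005 -0.08 0")

```text
clock: 18.73
tcp_pos: [0.5695, -0.1305, 0.1134]
orientation: [1.631, 1.856, -0.673]
contact_force: [0.6, -2.7, -2.9]
grip_width: 0.0001
```

```bash

python3 - <<'E'
from h import *
st()
shot('scene',(245,170,395,310),4,'s17')
E
```

```text
t 18.73 tray p [-0.0014 -0.081   0.1134] x [ 0.     0.709 -0.705] y [ 1. -0. -0.] F [ 0.6 -2.7 -2.9] g 0.0001 q [ 0.84  0.83 -0.58  1.59 -0.29  1.22  0.62]
```

View pics/s17.png

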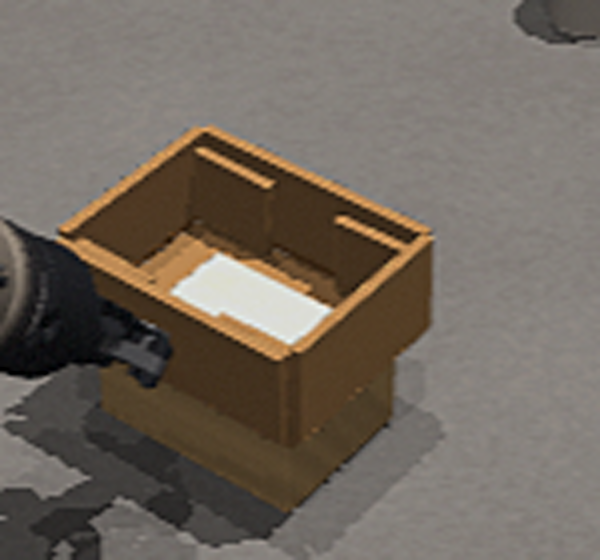

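Call:
apply_moves(series="0 0 0 0.003 0 -0.003 0; 0 0 0 0.006 0 -0.006 0; 0 0 0 0.009 0 -0.009 0; 0 0 0 0.009 0 -0.009 0")

```text
clock: 19.27
tcp_pos: [0.5696, -0.1262, 0.1138]
orientation: [1.633, 1.842, -0.681]
contact_force: [-3.3, -24.2, 13.6]
grip_width: 0.0
```

```bash

python3 - <<'E'
from h import *
st()
shot('scene',(245,170,395,310),4,'s18')
s=np.sqrt(.5); O=ori([0,s,-s],[1,0,0])
rows([([0,-.12,.13],O,0),([0,-.14,.25],O,0)],(W([0,-.070,.116]),O))
E
```

```text
t 19.27 tray p [-0.0008 -0.0768  0.1138] x [ 0.007  0.702 -0.712] y [ 1.    -0.008  0.002] F [ -3.3 -24.2  13.6] g 0.0 q [ 0.83  0.82 -0.58  1.61 -0.29  1.2   0.61]
0.000 0.000 0.000 -0.0453 -0.0000 0.0255 0; 0.000 0.000 0.000 -0.1442 -0.0000 -0.0453 0
```

View pics/s18.png

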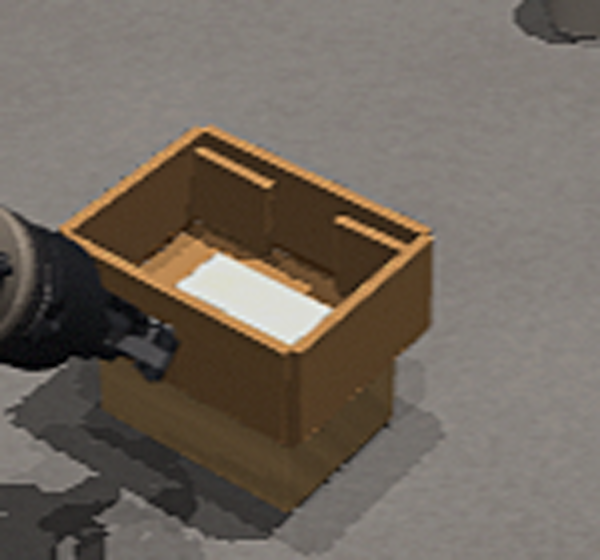

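Home on its stop (24 N reaction). Retract and check from above.

Call:
apply_moves(series="0 0 0 -0.045 0 0.0255 0; 0 0 0 -0.144 0 -0.045 0; 0 0 0 -0.144 0 -0.045 0; 0 0 0 -0.25 0 -0.03 0; 0 0 0 -0.25 0 -0.03 0; 0 0 0 -0.25 0 -0.03 0; 0 0 0 -0.25 0 -0.03 0; 0 0 0 -0.25 0 -0.03 0")

```text
clock: 20.32
tcp_pos: [0.5879, -0.271, 0.3099]
orientation: [1.63, 1.86, -0.672]
contact_force: [-0.4, -0.0, -0.0]
grip_width: 0.0002
```

```bash

python3 - <<'E'
from h import *
st()
shot('scene',(245,170,395,310),4,'s19')
for n,b in (('top',(250,170,400,330)),('scene',(245,170,395,310))):
    im=grab_frame(n); cv2.imwrite(f'pics/{n}F.png',im); ci=camera_info(n)
    c=cv2.resize(im[b[1]:b[3],b[0]:b[2]],None,fx=3.75,fy=3.75,interpolation=cv2.INTER_CUBIC); c=cv2.convertScaleAbs(c,alpha=1.6 if n=='top' else 1.2)
    for q in ((.085,0),(-.085,0),(0,.065),(0,-.065)):
        q=np.array(q); m=.073/.0 if False else None
        for z,o in ((.148,.0),(.148,.008)):
            d=q/np.linalg.norm(q); P=q+d*(o-.002)
            u=(proj(ci,W([*P,z]))[0]-b[:2]+.5)*3.75; cv2.circle(c,tuple(int(v) for v in u),2,(0,0,255),-1)
    cv2.imwrite(f'pics/{n}Fc.png',c)
E
```

```text
t 20.32 tray p [-0.0013 -0.2227  0.3099] x [-0.002  0.711 -0.703] y [ 1.     0.002 -0.001] F [-0.4 -0.  -0. ] g 0.0002 q [ 0.9   0.76 -0.56  1.19 -0.29  1.71  0.55]
```

View pics/topFc.png

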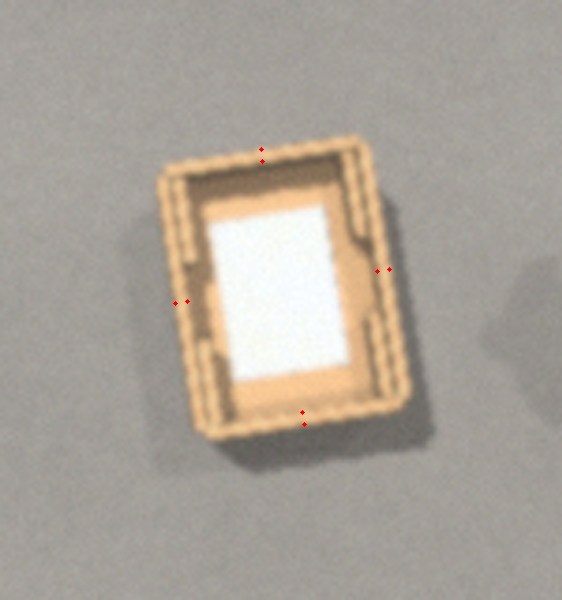

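View pics/sceneFc.png

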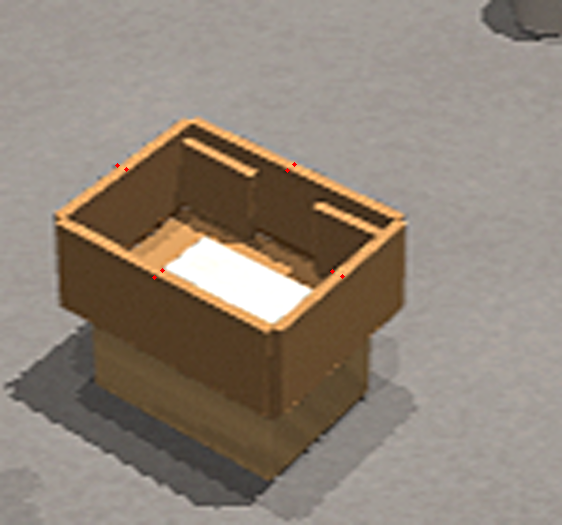

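View pics/sceneF.png

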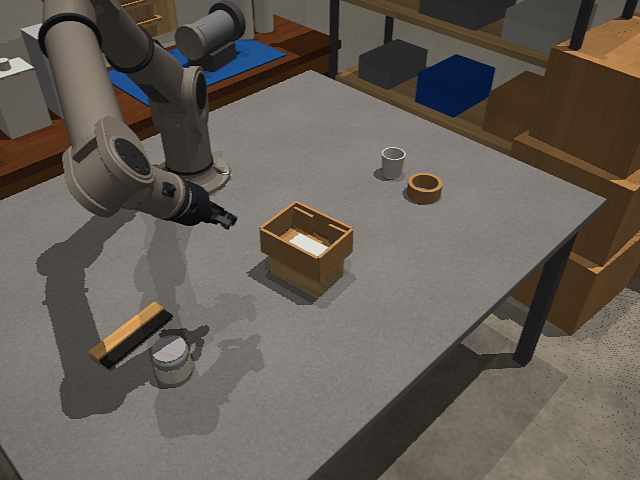

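```bash
python3 -c "
from bench import *
print(hand_in(), get_obs()['clock'])"
```

```text
the job is handed in; nothing more can be done
the job is handed in; nothing more can be done
```

The tray is folded into an open box and the job is handed in, with about 20 s of the 72 s used.

- **End walls:** I pinched a corner flap on the far wall and then the near wall, and followed each arc until the wall was against its stop. Both stayed up when released.
- **Side walls:** I lifted the left and then the right wall from beneath with closed fingers tilted 45°. I then pressed each home, and the wrist felt about 20 N (left) and 24 N (right) along the push.
- **Last checks:**
  - The top and scene pictures both show a closed rectangle. The wall tops lie within about 2 mm of where upright walls should be.
  - In the scene picture, the tin, squeegee, cup and tape roll look unmoved.
  - The gripper was clear of everything, with force near zero.
- **Checks that disagreed:**
  - One early wrist picture was about 8 mm out because the arm was still settling, and a repeat agreed to about 2 mm.
  - On the near wall I shifted the grip 3 mm the wrong way. I allowed for it in the arc, but the wrist force there reached about 70 N, under the 120 N limit.

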